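# Free the indexing table: oiler off, index plunger held out

## Robot

A 7-joint arm with a two-finger parallel gripper is mounted at the origin on a cart in front of the work surface, level with it; the furniture and walls round the work are solid. World frame = base frame: x ahead of the robot, y to its left, z up, the work surface at z = 0. Lengths are in m, angles in rad, forces in N, time in s.
With the tool pointing down it reaches from about 0.425 to 0.875 m from the base axis. Payload 4.7 kg.
Tool frame: the origin (TCP) lies between the finger pads; the fingertips stand 19 mm ahead of it and the grasp point (between the pads) is the TCP (ctrl.finger_overhang is the distance from the TCP to the fingertips, in m); z points along the fingers, y is the line along which they close (so a half turn about z gives the same grasp; the last joint's range is limited). The gripper opens to 85 mm and grips with 20 to 120 N. Pads are 22 mm wide; open, the fingers measure 114 mm over their backs; the gripper's body (76 mm by 85 mm) begins 54 mm behind the grasp point. The pads swing forward as they close: fully open they stand 13 mm farther back than shut.
Start: joints at [1.232, 0.321, -0.07, 1.45, 0.023, 1.371, -0.057], TCP at [0.225, -0.61, 0.25] pointing down, gripper open.
Joint ranges: [-2.86, 2.86], [-0.3, 2.09], [-1.38, 1.24], [0.06, 2.45], [-1.56, 4.7], [0.09, 2.05], [-2.69, 2.69]. Speed limits (rad/s): [2.57, 2.57, 3.14, 3.14, 3.14, 3.14, 3.14].

## Interface

Orientations are given as a rotation vector (axis times angle).
In Python, from rig import ctrl, eoat, state, viewer, workorder gives the robot as it stands. Calls block until the motion is done:
- ctrl.move_to(position, orientation): joint-space move of the TCP to a pose.
- ctrl.movel(position, rot=None, speed=0.15, guard=None): straight line of the TCP; rot=None keeps the orientation; speed is the mean speed in m/s. With guard (N) it stops when the force on the tool has changed by that much, and returns True; else False.
- ctrl.set_joints(angles): joint-space move.
- eoat.ungrasp() and eoat.close(): open the fingers fully, or close them until they stop; the grip force is fixed at half the most.
- ctrl.dwell(seconds).
- ctrl.inverse_kinematics(position, orientation): joint angles nearest the present ones, or None.
- state(): the state.
- viewer.get_image(name): name is "scene" or "top" or "wrist"; returns (picture, depth): 400x640x3 uint8, red, green, blue; 400x640 float32, m along the optical axis (not along the pixel's ray), 0 where there is no reading.
- viewer.camera_info(name): a dict with "fx", "fy", "cx", "cy" (pixels), "cam_to_world" (4x4, takes a point from camera to world coordinates). Camera axes: x right, y down, z forward; pixel columns grow to the right and rows downward; lengths in m; the calibration is good to about 2 mm. The wrist camera is an equidistant fisheye: a pixel r from the principal point sees the ray r / f radians off the axis. A picture is of the moment at which its call begins: read the wrist's pose just before it. camera_info takes no time and is no camera call; for the wrist camera it gives the pose at the moment of the call.
A pose or a line that the arm cannot do raises ctrl.PlanningError and nothing moves.
- workorder.job_done(): hands the job in; it is judged then, once.
The state is a dict: "clock": time; "joint_positions": joint angles; "joint_velocities": joint speeds; "joint_torque": joint torques, N m; "ee_pos": TCP position; "tool_rot": TCP orientation; "force": force on the tool from outside, world axes, zero at the start; "ft_torque": the same for the moment, N m; "gripper_width": finger opening in m; "finger_force": force on a finger pad.
Only numpy, scipy, OpenCV 4.12 (cv2) and the standard library are available. Lean on these libraries where they do the work, as an engineer would, in place of code of your own. Each camera call takes 0.05 s, during which the arm holds its last target. There are 200 camera calls.

## Task

The squeeze oiler was left standing on the round indexing table. Take it off and set it upright in the drip tray, without tipping or dropping it, and let go of it. Then pull the table's index plunger straight up by its black knob as far as it goes, so that its pin is right out of the hole, and finish while still holding it there, so that I can turn the table by hand; leave the two collets and the small red insert box alone.

Things in the scene. Friction and masses are not known exactly. Their poses are not given: they have to be found in the camera images.
- index_table: round rotary indexing table, fixed: green cast base of 164 mm diameter, on it a bright steel plate of 132 mm diameter, its top 50 mm above the bench, with 24 index holes near the rim. Origin: centre of the underside. On its -x side a green bracket, 40 mm wide, 78 mm high, stands 103 to 71 mm from the axis; its arm reaches in over the plate's rim to 37 mm from the axis and carries the plunger
- plate_top (a point): centre of the plate's top face, 50 mm above the bench
- plunger (a joint): sprung index plunger in the bracket, 56 mm from the table's axis on its -x side; slides straight up. 0 = pin seated 10 mm deep in an index hole, 0.013 m = fully up against its hard stop (pin tip 3 mm above the plate). The spring pulls it back down when let go: about 6 N to start it, about 9 N fully up
- plunger_knob (a point): centre of the plunger's round black ribbed knob (30 mm diameter, 24 mm high, axis vertical), 108 mm above the bench when seated; moves with the plunger. Below the knob: a steel collar of 17 mm diameter, a hexagon of 25 mm and, 30 mm below this point, the top of the bracket arm (34 mm wide)
- oiler: white squeeze oiler with red cap and nozzle, 151 mm high, about 0.16 kg, loose; upright on the plate. Origin: centre of its underside, z up. Body 56 mm diameter up to 75 mm, shoulder sloping in from 75 to 100 mm, round cap of 23 mm diameter from 100 to 119 mm, thin nozzle (10 mm) to 151 mm. Hold it by the cap from above, the nozzle between the fingers
- drip_tray: shallow aluminium tray with black ribbed rubber mat, fixed to the bench, 128 x 148 mm outside (x, y), rim 19 mm high; empty. Origin: centre of the underside
- tray_floor (a point): centre of the tray's mat, the surface to stand the oiler on, 5.5 mm above the bench; the flat mat measures 114 x 134 mm along the tray's x and y
- collet_1: grey steel collet, 28 mm diameter, 42 mm high, standing on the bench in front of the work; leave alone. Origin: centre of the underside
- collet_2: grey steel collet, 33 mm diameter, 42 mm high, standing on the bench in front of the work; leave alone. Origin: centre of the underside
- insert_box_2: small red box with black lid, 32 x 55 x 23 mm, lying on the bench in front of the work; leave alone. Origin: centre of the underside

How it is judged:
By the outcome, as a careful person would: the job done as asked, in the order asked, and still so for the second after the job is handed in, while the arm keeps its last pose, push and grip.
It also fails if it takes over 48 s, if anything falls off the work surface, if the arm or the gripper's body presses on something with over 40 N, if the wrist force passes 120 N, or if a joint passes its speed limit or range.

## Working session

There is one attempt and no reset: what is moved stays moved. The work goes in short steps, each a Python script; the robot and the scene stay as the last script left them, time stands still between calls to the robot, and variables do not carry over. Pictures are saved under pics/ and viewed, at most 10 in all, crops included, and the job is handed in when it is done.

```bash
mkdir -p pics
python3 - <<'E'
from rig import ctrl, eoat, state, viewer, workorder
import cv2,numpy as np
for n in("scene","top"):
    im,d=viewer.get_image(n); cv2.imwrite(f"pics/{n}.png",im[:,:,::-1]); np.save(f"pics/{n}_d.npy",d); np.save(f"pics/{n}_T.npy",viewer.camera_info(n),allow_pickle=True)
    print(viewer.camera_info(n))
s=state();print(s)
E
```

```text
{'fx': 478.2186492216229, 'fy': 478.2186492216229, 'cx': 322.9533502243856, 'cy': 200.07086809565763, 'cam_to_world': array([[ 0.65606548, -0.60455979,  0.45175827,  0.09007866],
       [-0.75464135, -0.51779041,  0.40300065, -0.09603169],
       [-0.00972188, -0.60531029, -0.79593024,  0.77484616],
       [ 0.        ,  0.        ,  0.        ,  1.        ]])}
{'fx': 507.97095398005945, 'fy': 507.97095398005945, 'cx': 312.0603759280603, 'cy': 208.7692903205723, 'cam_to_world': array([[-0.02739423, -0.97997531,  0.19722561,  0.32158541],
       [-0.99955623,  0.02454462, -0.01687892,  0.27063253],
       [ 0.0117001 , -0.19760047, -0.98021281,  1.02780204],
       [ 0.        ,  0.        ,  0.        ,  1.        ]])}
{'clock': 0.1, 'joint_positions': array([ 1.2320645 ,  0.32175903, -0.07004182,  1.45155841,  0.02258372,
        1.37078107, -0.05692543]), 'joint_velocities': array([-1.29646641e-03, -2.04699514e-03,  7.55837161e-04, -4.53155000e-03,
       -4.20000614e-05, -6.16935299e-04, -4.13874579e-04]), 'joint_torque': array([ 6.20241872e-05, -4.94879293e+01, -3.84015581e-01, -3.15212739e+01,
        1.28091266e-02,  7.38098606e-03, -1.42019840e-05]), 'ee_pos': array([ 0.22439564, -0.6095648 ,  0.24932318]), 'tool_rot': array([-3.09119427e+00, -5.50998555e-01,  6.12459208e-04]), 'force': array([-0.10931788,  0.18925433, -0.39001569]), 'ft_torque': array([ 0.02539005,  0.01663435, -0.03883479]), 'finger_force': 0.0, 'gripper_width': 0.0853790193899388}
```

View pics/scene.png

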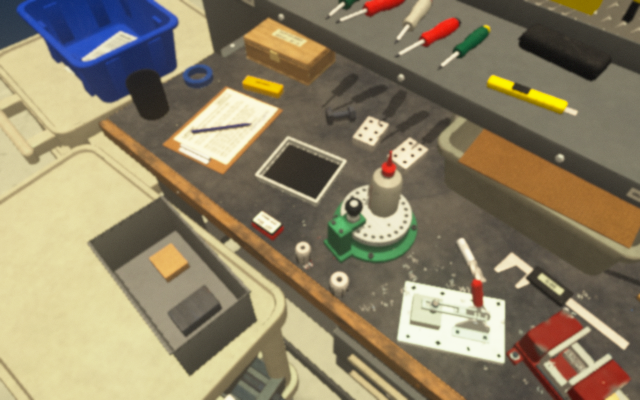

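View pics/top.png

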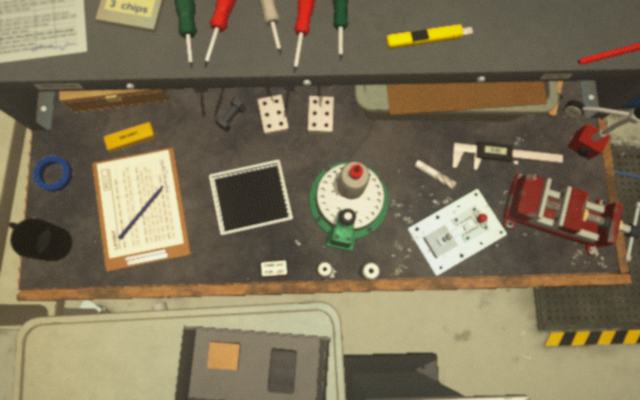

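The pictures show the oiler at about (356,170) in the top view, (388,172) in the scene view. The knob is at top (347,216) and the tray centre at top (251,197). I'll enlarge both for accurate readings.

Run:
```python
import cv2,numpy as np
t=cv2.imread("pics/top.png");s=cv2.imread("pics/scene.png")
a=cv2.resize(t[140:290,200:400],None,fx=4,fy=4,interpolation=cv2.INTER_CUBIC);b=cv2.resize(s[130:280,250:450],None,fx=4,fy=4,interpolation=cv2.INTER_CUBIC)
cv2.imwrite("pics/tc.png",a);cv2.imwrite("pics/sc.png",b)
```

```text
(no output)
```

View pics/tc.png

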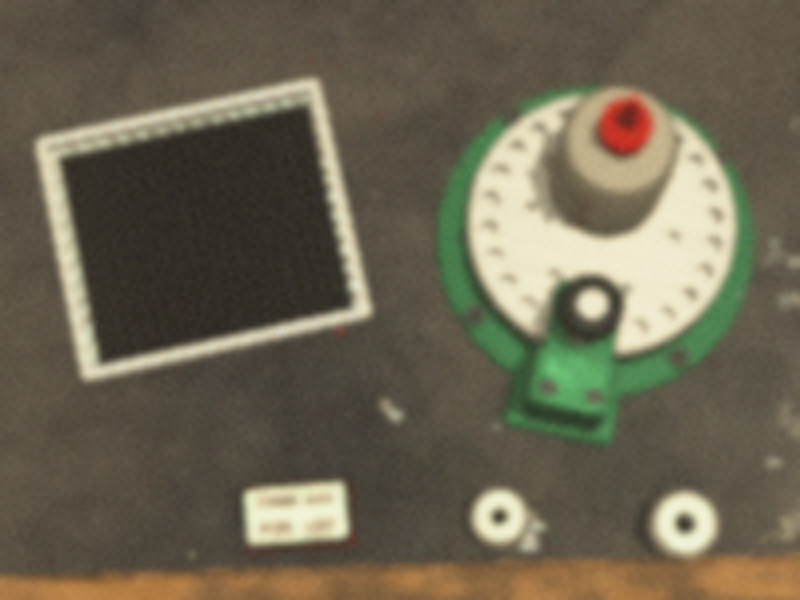

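View pics/sc.png

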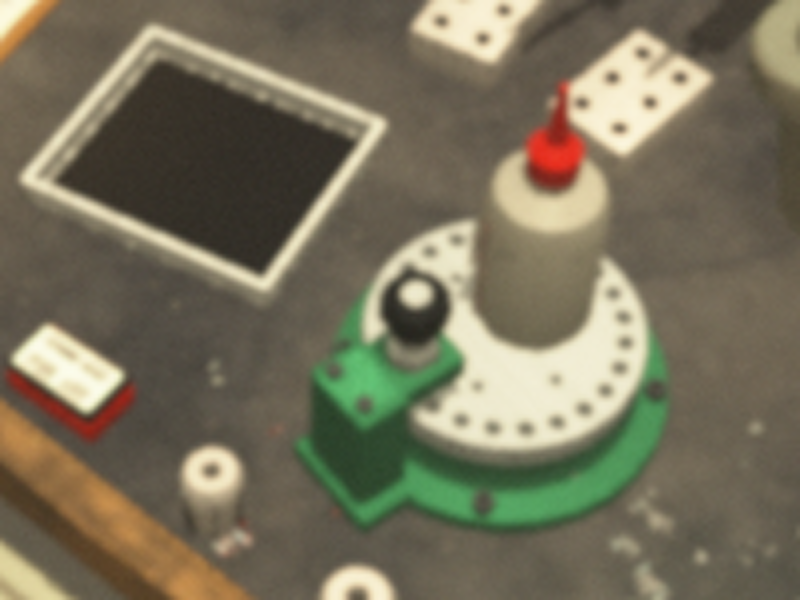

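```bash
cat > h.py <<'E'
import numpy as np
from rig import viewer
def ray(n,c):
    I=viewer.camera_info(n); o=dict(top=(200,140),scene=(250,130))[n]
    u,v=(np.array(c)+.5)/4-.5+o
    T=I["cam_to_world"]; return T[:3,3],T[:3,:3]@[(u-I["cx"])/I["fx"],(v-I["cy"])/I["fy"],1]
def at(n,c,z):
    p,d=ray(n,c); return (p+d*(z-p[2])/d[2]).round(4)[:2]
E
python3 - <<'E'
from h import *
for nm,n,c,z in [("plate","top",(603,225),.05),("plate","scene",(505,335),.05),
 ("knobtop","top",(593,304),.120),("knobtop","scene",(416,292),.120),
 ("captop","top",(627,122),.169),("capmid","scene",(555,160),.16),("nozzle","top",(630,98),.201),("nozzle","scene",(564,85),.201),
 ("bracket l","top",(508,424),.0),("bracket r","top",(612,441),0),
 ("collet1","top",(499,516),.042),("collet2","top",(684,522),.042),("box","top",(297,513),.023)]: print(nm,n,at(n,c,z))
A=[at("top",c,.019) for c in[(37,142),(318,82),(371,315),(87,379)]]; print(A,np.mean(A,0))
B=[at("scene",c,.019) for c in[(153,27),(386,124),(265,290),(23,180)]]; print(B,np.mean(B,0))
E
```

```text
plate top [0.5424 0.1774]
plate scene [0.5421 0.1757]
knobtop top [0.4899 0.1902]
knobtop scene [0.4918 0.192 ]
captop top [0.5615 0.1763]
capmid scene [0.5601 0.1736]
nozzle top [0.5631 0.178 ]
nozzle scene [0.5638 0.1768]
bracket l top [0.4512 0.2254]
bracket r top [0.4411 0.1728]
collet1 top [0.4013 0.2331]
collet2 top [0.396  0.1437]
box top [0.4069 0.3318]
[array([0.6001, 0.4627]), array([0.6287, 0.3184]), array([0.5058, 0.2935]), array([0.4768, 0.4362])] [0.55285 0.3777 ]
[array([0.6022, 0.4617]), array([0.6302, 0.3183]), array([0.5061, 0.294 ]), array([0.478 , 0.4366])] [0.554125 0.37765 ]
```

Run:
```python
from rig import ctrl, eoat, state, viewer
import numpy as np,cv2
R=np.pi*np.array([np.cos(-.1),np.sin(-.1),0]); p=np.array([.562,.176,0])
print(ctrl.finger_overhang)
ctrl.move_to(p+[0,0,.30],R)
print(state()["clock"],ctrl.movel(p+[0,0,.171],speed=.12,guard=6)); s=state(); print(s["ee_pos"],s["force"],s["joint_positions"])
for n in("scene",):
    im,_=viewer.get_image(n); a=im[130:280,250:450,::-1]
    cv2.imwrite("pics/pre.png",cv2.resize(a,None,fx=4,fy=4,interpolation=cv2.INTER_CUBIC))
print(s["clock"])
```

```text
0.019
3.1083 False
[0.56260456 0.17625931 0.17196388] [-0.21122351 -0.30789158  0.66641516] [-0.07280207  0.26024788 -0.32133199  1.69933539  0.0876364   1.19433653
 -2.18694741]
4.3333
```

View pics/pre.png

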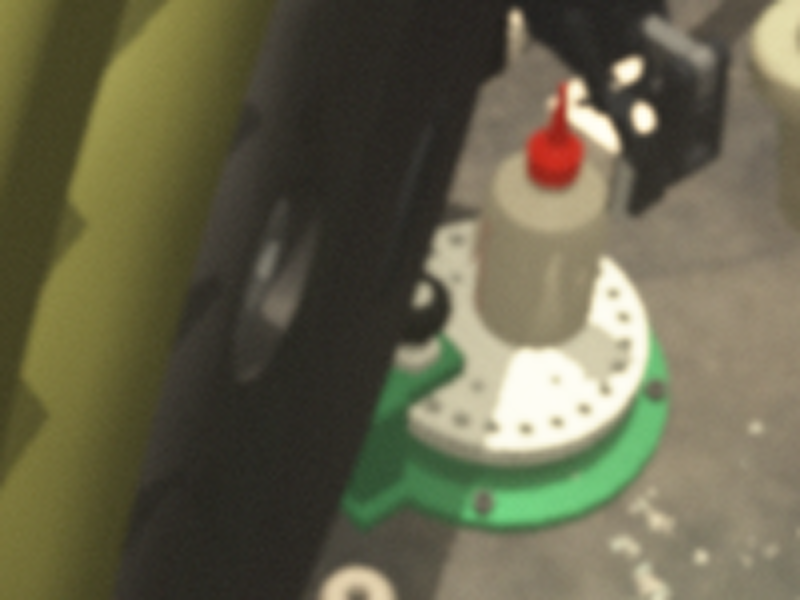

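The open fingers straddle the oiler, with the cap at crop (555,158) and undisturbed. Next I close, lift and carry.

Run:
```python
from rig import ctrl, eoat, state
import numpy as np
eoat.close(); s=state(); print(s["gripper_width"],s["finger_force"],s["force"])
z0=s["ee_pos"][2]
x,y=s["ee_pos"][:2]
ctrl.movel([x,y,z0+.012],speed=.05); ctrl.dwell(.2); s=state(); print(s["gripper_width"],s["finger_force"],s["force"])
if s["gripper_width"]>.015:
    ctrl.movel([x,y,z0+.06],speed=.1)
    ctrl.movel([.5535,.3777,z0+.06],speed=.1)
    ctrl.movel([.5535,.3777,z0-.0445+.012],speed=.1)
    g=ctrl.movel([.5535,.3777,z0-.0445-.004],speed=.02,guard=3); s=state()
    print(g,z0-.0445,s["ee_pos"],s["force"],s["gripper_width"],s["clock"])
```

```text
0.020914290267857575 58.63251728704199 [-0.48193605 -0.81196111  2.51355473]
0.020925133314852892 58.803669463377446 [-0.22157016  0.47483627 -2.53323104]
True 0.1268906483732834 [0.55327123 0.37758359 0.12695058] [-0.30382389 -0.27620829  4.40240141] 0.02058810709543072 10.075
```

Run:
```python
from rig import ctrl, eoat, state, viewer
import numpy as np,cv2
eoat.ungrasp(); ctrl.dwell(.3)
ctrl.movel([.5535,.3777,.24],speed=.12)
ctrl.movel([.490,.191,.22],speed=.15)
im,_=viewer.get_image("scene"); cv2.imwrite("pics/rel.png",im[:,:,::-1])
print(ctrl.movel([.490,.191,.110],speed=.08,guard=6)); s=state(); print(s["ee_pos"],s["force"],s["clock"])
im,_=viewer.get_image("wrist"); cv2.imwrite("pics/wr.png",im[:,:,::-1])
```

```text
False
[0.4904074  0.19118714 0.11057312] [-0.13406971  0.57776985  0.30519125] 15.1667
```

View pics/rel.png

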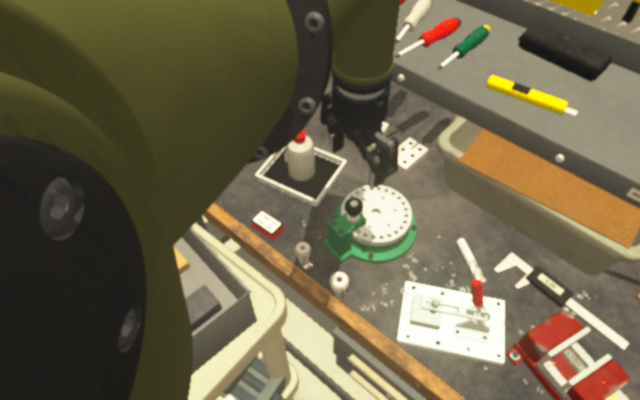

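View pics/wr.png

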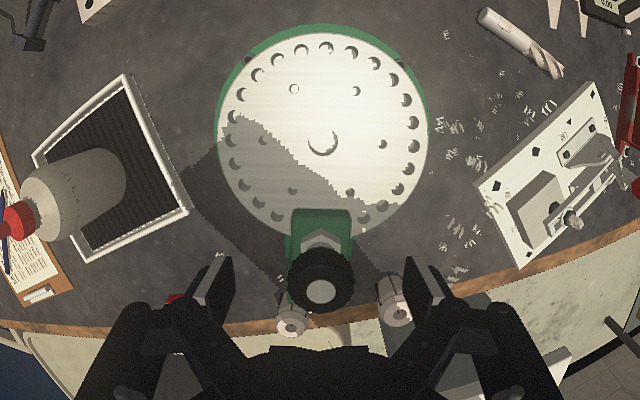

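The oiler stands upright in the tray at scene (300,155). The wrist view shows the knob at (320,285), centred between the fingers. Now I grip and pull.

Run:
```python
from rig import ctrl, eoat, state
import numpy as np
eoat.close(); s=state(); p=s["ee_pos"]; print(s["gripper_width"],s["finger_force"],s["force"],p)
for dz in (.004,.008,.011,.013,.0145,.016,.0175):
    g=ctrl.movel(p+[0,0,dz],speed=.02,guard=15); s=state()
    print(dz,g,(s["ee_pos"]-p).round(4),s["force"].round(1),round(s["gripper_width"],4))
    if g or abs(s["force"][2])>18: break
print(s["clock"])
```

```text
0.02864448783215886 59.05492722988129 [-1.79820019 -2.73690149  4.52138602] [0.48995993 0.19045655 0.11038582]
0.004 False [-0.0002 -0.      0.0033] [ 1.9 -0.7 -7.6] 0.0282
0.008 False [-0.0001 -0.      0.0079] [ 2.2 -0.2 -8.1] 0.028
0.011 False [-0.0001 -0.      0.0109] [ 1.7 -0.3 -8.5] 0.0283
0.013 False [-0.0001 -0.0001  0.013 ] [ 2.8  0.5 -9.5] 0.028
0.0145 False [-0.0002 -0.0001  0.0132] [  5.9   1.  -17.4] 0.028
0.016 False [-0.0003 -0.0002  0.0133] [  8.2   3.4 -25.6] 0.0283
17.55
```

Run:
```python
from rig import ctrl, state, viewer, workorder
s=state(); p=s["ee_pos"]; print(p,s["force"])
ctrl.movel([.48996,.19046,.11039+.0147],speed=.02); ctrl.dwell(1); s=state(); print(s["ee_pos"],s["force"],s["gripper_width"],s["clock"])
if s["force"][2]<-11: print(workorder.job_done())
```

```text
[0.48969822 0.19030635 0.12368592] [  8.21959325   3.40873376 -25.63117097]
[0.48974861 0.19037139 0.12363054] [  5.92289495   1.87035349 -19.78940921] 0.028359123723274687 18.8
the job is handed in; nothing more can be done
None
```

The oiler stands upright and released in the drip tray, and the job was handed in at 18.8 s with the gripper still holding the plunger fully up against its hard stop (13 mm travel, about 20 N pull); the collets and insert box were not touched.

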